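Put the bench back in order after microscopy

ROBOT

A 6-joint arm with a two-finger parallel gripper is mounted at the origin on the work surface. World frame = base frame: x ahead of the robot, y to its left, z up, the work surface at z = 0. Lengths are in m, angles in degrees, forces in N, time in s.
With the tool pointing down it reaches from about 0.325 to 0.775 m from the base axis. Payload 5.5 kg.
Tool frame: the origin (TCP) lies at the very end of the fingers, on their centre line; the grasp point (between the pads) lies env.tcp_to_grasp behind it (env.tcp_to_grasp is the distance from the TCP to the grasp point, in m); z points along the fingers, y is the line along which they close (so a half turn about z gives the same grasp; the last joint's range is limited). The gripper opens to 88 mm and grips with 3 to 60 N. Pads are 20 mm wide; open, the fingers measure 115 mm over their backs; the gripper's body (75 mm by 178 mm) begins 61 mm behind the grasp point.
Start: joints at [-77.561, 5.22, 70.514, -0, 104.267, -3.249], TCP at [0.162, -0.578, 0.223] pointing down, gripper open.
Joint ranges: [-164.24, 164.24], [-49.07, 125.15], [9.68, 141.18], [-86.29, 266.29], [3.28, 154.24], [-151.56, 151.56]. Speed limits (degrees/s): [147.25, 147.25, 172.46, 180, 180, 180].

INTERFACE

Orientations are given as a 3x3 rotation matrix whose columns are the frame's x, y, z axes.
In Python, from rig import env, capture, calibration gives the robot as it stands.
- The arm moves only by the tool move_arm, never from a script. Its arguments are lists of equal length, an entry for each row: "linear": the shift along the tool's x, y, z in mm, a list of three; "angular": the turn, a rotation vector about the tool's x, y, z in rad, a list of three. A call has 1 to 5 rows; each row is the pose to reach, as a shift and turn from the pose commanded when the call began, along the tool's axes at that moment; what a row does not reach only later rows make up. A row lasts 1/8 s, in which the tool goes at most 62.5 mm and 10.7 degrees, less where a joint would pass 70% of its speed; a pose out of reach is approached as far as the arm can. A call with a gripper value outside its range is refused whole. "grip" is the closure, from -1 (fully open) to 1 (shut), so that 0 is half open, set as the call begins (left out, the last holds). The fingers move at their own pace and stop on an object; "force" is the grip in N (left out, the last holds). Time passes only in rows, so rows that repeat a pose let the fingers close. It gives the time, the measured TCP pose, the force, the opening and the grip force at its end, in the units of the state.
- env.get_state(): the state, without advancing time (a new reading comes with each control period).
- capture(name): name is "scene" or "top" or "wrist"; returns the picture (384x512x3 uint8, blue, green, red); there is no depth.
- calibration(name): a dict with "camera_matrix" (3x3 intrinsics, pixels), "world_from_camera" (4x4, takes a point from camera to world coordinates). Camera axes: x right, y down, z forward; pixel columns grow to the right and rows downward; lengths in m; the calibration is good to about 2 mm. A picture is of the moment at which its call begins: read the wrist's pose just before it. calibration takes no time and is no camera call; for the wrist camera it gives the pose at the moment of the call.
- env.close_job(): hands the job in; it is judged then, once.
The state is a dict: "clock": time; "q": joint angles; "dq": joint speeds; "tau": joint torques, N m; "position": TCP position; "orientation": TCP orientation; "force": force on the tool from outside, world axes, zero at the start; "wrist_torque": the same for the moment, N m; "gripper_width": finger opening in m; "grip_force": force on a finger pad.
Only numpy, scipy, OpenCV 4.12 (cv2) and the standard library are available. Lean on these libraries where they do the work, as an engineer would, in place of code of your own. Each camera call takes 0.05 s, during which the arm holds its last target. There are 200 camera calls.

TASK

Sort the things on the lab bench into their trays: the two blue-capped bottles into the blue tray and the two amber bottles into the yellow tray, one to each bay, and the microscope eyepiece into the aluminium tray with the black foam floor. Set each one down gently, standing upright on the tray's floor, without dropping it, and leave the stoppered flask and the stack of Petri dishes where they are.

Things in the scene. Friction and masses are not known exactly. Their poses are not given: they have to be found in the camera images.
- blue1_center (a point): Centre (half-way up, 47 mm above its foot) of one pale clear glass reagent bottle with a blue cap and a blank white label: 44 mm diameter up to 66 mm, tapering to a 31 mm cap, 94 mm tall, about 130 g, standing upright; z is its own axis, pointing up. The two blue-capped bottles are alike.
- blue2_center (a point): Centre (half-way up, 47 mm above its foot) of the other pale clear glass reagent bottle with a blue cap and a blank white label: 44 mm diameter up to 66 mm, tapering to a 31 mm cap, 94 mm tall, about 130 g, standing upright; z is its own axis, pointing up. The two blue-capped bottles are alike.
- amber1_center (a point): Centre (half-way up, 47 mm above its foot) of one dark amber-brown glass bottle with a white cap and a blank white label: 40 mm diameter up to 66 mm, tapering to a 31 mm cap, 94 mm tall, about 130 g, standing upright; z is its own axis, pointing up. The two amber bottles are alike.
- amber2_center (a point): Centre (half-way up, 47 mm above its foot) of the other dark amber-brown glass bottle with a white cap and a blank white label: 40 mm diameter up to 66 mm, tapering to a 31 mm cap, 94 mm tall, about 130 g, standing upright; z is its own axis, pointing up. The two amber bottles are alike.
- eyepiece_center (a point): Centre (half-way up, 36 mm above its foot) of a black microscope eyepiece standing upright: 34 mm diameter steel barrel for the lowest 20 mm, then a black 40 mm diameter body with a steel ring, 72 mm tall, about 120 g; z is its own axis, pointing up.
- blue_tray: Blue plastic tray, fixed to the bench, 80 mm (its x) by 156 mm (its y), walls 20 mm high and 4 mm thick. Its origin is the centre of its underside; the inner floor is 4 mm above the bench. A divider along its x axis, as high as the walls, splits it into two bays, each 72 mm square inside, with centres at y = +38 mm and y = -38 mm in its frame. Holds the two blue-capped bottles, one to a bay, either way round.
- yellow_tray: Yellow plastic tray, fixed to the bench, 80 mm (its x) by 156 mm (its y), walls 20 mm high and 4 mm thick. Its origin is the centre of its underside; the inner floor is 4 mm above the bench. A divider along its x axis, as high as the walls, splits it into two bays, each 72 mm square inside, with centres at y = +38 mm and y = -38 mm in its frame. Holds the two amber bottles, one to a bay, either way round.
- foam_tray: Shallow aluminium tray with a black foam-rubber floor, fixed to the bench, 80 mm square, rim 12 mm high and 4 mm thick; one bay 72 mm square inside. Its origin is the centre of its underside; its floor is 6 mm above the bench. Holds the eyepiece.
- flask_center (a point): Bystander, stays where it is: centre (43 mm above its foot) of a small pale conical flask with a green stopper, 58 mm diameter at the foot, 29 mm at the top, 86 mm tall, loose.
- dishes_center (a point): Bystander, stays where it is: centre (14 mm above the bench) of a stack of two white and pink Petri dishes, 58 mm diameter, 28 mm tall, loose.
Mind the look-alikes: they are no part of the job. Leave any purple look-alike of the part that bears eyepiece_center alone.

How it is judged (in metres and radians):
At the end, for the whole second after the job is handed in: Both blue-capped bottles stand in the blue tray, both amber bottles in the yellow tray and the eyepiece in the foam-floored tray: each centre inside the tray's walls, foot on the tray's floor (height within 6 mm), upright within 0.12 rad, released and at rest (x of blue1_center in the frame of blue_tray between -0.034 and 0.034 m and y of blue1_center in the frame of blue_tray between -0.072 and 0.072 m and z of blue1_center in the frame of blue_tray between 0.045 and 0.057 m and angle between each of blue1_center, blue2_center, amber1_center, amber2_center, eyepiece_center's own z axis and vertical below 0.12 rad and linear speed of each of blue1, blue2, amber1, amber2, eyepiece below 0.02 m/s and contact force between the fingers and blue1 below 0.1 N and x of blue2_center in the frame of blue_tray between -0.034 and 0.034 m and y of blue2_center in the frame of blue_tray between -0.072 and 0.072 m and z of blue2_center in the frame of blue_tray between 0.045 and 0.057 m and contact force between the fingers and blue2 below 0.1 N and x of amber1_center in the frame of yellow_tray between -0.034 and 0.034 m and y of amber1_center in the frame of yellow_tray between -0.072 and 0.072 m and z of amber1_center in the frame of yellow_tray between 0.045 and 0.057 m and contact force between the fingers and amber1 below 0.1 N and x of amber2_center in the frame of yellow_tray between -0.034 and 0.034 m and y of amber2_center in the frame of yellow_tray between -0.072 and 0.072 m and z of amber2_center in the frame of yellow_tray between 0.045 and 0.057 m and contact force between the fingers and amber2 below 0.1 N and x of eyepiece_center in the frame of foam_tray between -0.034 and 0.034 m and y of eyepiece_center in the frame of foam_tray between -0.034 and 0.034 m and z of eyepiece_center in the frame of foam_tray between 0.036 and 0.048 m and contact force between the fingers and eyepiece below 0.1 N); the robot touches nothing.
It fails at once if the flask or the stack of Petri dishes is shifted by more than 25 mm or tipped by more than 0.35 rad ((distance of flask_center from where it was at the start of the episode above 0.025 m or angle between flask_center's own z axis and vertical above 0.35 rad) or (distance of dishes_center from where it was at the start of the episode above 0.025 m or angle between dishes_center's own z axis and vertical above 0.35 rad)).
It fails at once if a bottle or the eyepiece falls freely: it moves faster than 0.75 m/s (a drop of about 3 cm) while the fingers do not touch it ((linear speed of blue1 above 0.75 m/s and contact force between the fingers and blue1 below 0.1 N) or (linear speed of blue2 above 0.75 m/s and contact force between the fingers and blue2 below 0.1 N) or (linear speed of amber1 above 0.75 m/s and contact force between the fingers and amber1 below 0.1 N) or (linear speed of amber2 above 0.75 m/s and contact force between the fingers and amber2 below 0.1 N) or (linear speed of eyepiece above 0.75 m/s and contact force between the fingers and eyepiece below 0.1 N)).
It also fails if it takes over 128 s, if anything falls off the work surface, if the arm or the gripper's body presses on something with over 40 N, if the wrist force passes 120 N, or if a joint passes its speed limit or range.

## Working session

There is one attempt and no reset: what is moved stays moved. The work goes in short steps, Python scripts to look and compute and a tool call to move; the robot and the scene stay as the last step left them, time stands still between calls to the robot, and variables do not carry over. Pictures are saved under pics/ and viewed, at most 14 in all, crops included, and the job is handed in when it is done.

Besides the shell and the picture viewer there is one more tool, called by a JSON object that holds its "method" and its "body". move_arm: Moves the arm, as the interface text tells. Its arguments: {"type":"object","properties":{"linear":{"type":"array","items":{"type":"array","items":{"type":"number"}}},"angular":{"type":"array","items":{"type":"array","items":{"type":"number"}}},"grip":{"type":"number"},"force":{"type":"number"}},"required":["linear","angular"]}

```bash
ls; mkdir -p pics; python3 - <<'E'
from rig import env,capture,calibration
import cv2,numpy as np
print(env.tcp_to_grasp); s=env.get_state(); print(s)
for n in("scene","top"):
    cv2.imwrite(f"pics/{n}0.png",capture(n)); c=calibration(n); print(n,np.round(c["camera_matrix"],1).tolist(),np.round(c["world_from_camera"],3).tolist())
E
```

```text
pics
0.0187
{'clock': 0.0, 'q': array([-7.75605844e+01,  5.26083856e+00,  7.05823727e+01, -1.03870031e-03,
        1.04268276e+02, -3.25003689e+00]), 'dq': array([-0.0226904 , -0.03447932, -0.02481643,  0.01634387, -0.02225867,
       -0.05676026]), 'tau': array([-4.84303582e-04, -4.46443677e+01, -4.06455910e+01,  6.98255002e-02,
        2.92943133e-02, -1.39480953e-04]), 'position': array([ 0.16216479, -0.57734384,  0.22152576]), 'orientation': array([[ 9.62742768e-01,  2.70418512e-01, -4.36299705e-04],
       [ 2.70418848e-01, -9.62740905e-01,  1.89635182e-03],
       [ 9.27650661e-05, -1.94368267e-03, -9.99998107e-01]]), 'force': array([-0.42538794, -0.51511151, -0.04827929]), 'wrist_torque': array([ 0.0439263 , -0.00139448,  0.03182678]), 'grip_force': 0.0, 'gripper_width': 0.08797564928869618}
scene [[422.0, 0.0, 248.0], [0.0, 422.0, 196.6], [0.0, 0.0, 1.0]] [[0.793, 0.408, -0.453, 0.992], [0.61, -0.531, 0.589, -0.628], [-0.0, -0.743, -0.669, 0.769], [0.0, 0.0, 0.0, 1.0]]
top [[429.1, 0.0, 257.1], [0.0, 429.1, 193.0], [0.0, 0.0, 1.0]] [[0.049, -0.977, 0.208, 0.302], [-0.999, -0.048, 0.011, -0.011], [-0.001, -0.208, -0.978, 1.184], [0.0, 0.0, 0.0, 1.0]]
```

View pics/top0.png

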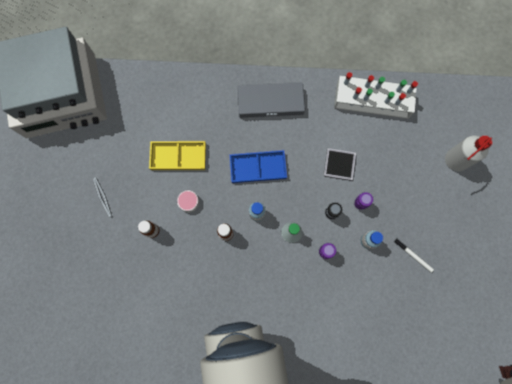

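View pics/scene0.png

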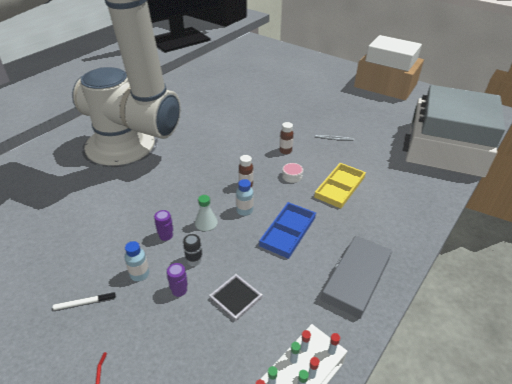

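The top view shows these, by pixel:
- Blue caps at (257,209) and (376,238).
- Amber bottles with white caps at (148,227) and (224,230).
- Black eyepiece at (334,210).
- Look-alikes: purple ones at (364,200) and (328,250), the green-stoppered flask at (292,232), and the bottles on the rack, with other clutter, beyond the trays.
- Trays: yellow (178,156), blue (258,167), foam (340,164).
- Petri dishes at (188,201).

By the description, the eyepiece is the black one, not either of the purple ones.

```bash
cat > h.py <<'E'
import numpy as np,cv2
from rig import env,capture,calibration
def ray(n,uv,c=None):
    c=c or calibration(n); T=c["world_from_camera"]; d=T[:3,:3]@np.linalg.solve(c["camera_matrix"],[uv[0],uv[1],1]); return T[:3,3],d
def plane(n,uv,z,c=None):
    o,d=ray(n,uv,c); return o+d*(z-o[2])/d[2]
def tri(a,b):
    A=np.zeros((3,3));v=np.zeros(3);R=[]
    for o,d in(a,b):
        d=d/np.linalg.norm(d);P=np.eye(3)-np.outer(d,d);A+=P;v+=P@o;R.append((P,o))
    p=np.linalg.solve(A,v);return p,max(np.linalg.norm(P@(p-o)) for P,o in R)
def blobs(img,lo,hi,amin=25,roi=None):
    m=cv2.inRange(cv2.cvtColor(img,cv2.COLOR_BGR2HSV),np.array(lo),np.array(hi))
    if roi: z=np.zeros_like(m);z[roi[1]:roi[3],roi[0]:roi[2]]=1;m=m*z
    n,_,st,ce=cv2.connectedComponentsWithStats(m)
    return [(tuple(ce[i].round(1)),st[i].tolist()) for i in range(1,n) if st[i][4]>=amin],m
E
python3 - <<'E'
from h import *
t=cv2.imread("pics/top0.png");s=cv2.imread("pics/scene0.png")
for nm,lo,hi in[("blue",(105,150,60),(125,255,255)),("white",(0,0,170),(180,50,255)),("yel",(22,130,100),(35,255,255)),("green",(55,120,50),(80,255,255)),("pur",(126,60,30),(150,255,255)),("pink",(165,60,120),(180,255,255)),("blk",(0,0,0),(180,255,38))]:
    for n,im,roi in(("top",t,(100,130,430,270)),("scene",s,(50,110,380,325))):
        print(nm,n,[(c,st[:4]) if 0 else (tuple(map(float,c)),st) for c,st in blobs(im,lo,hi,15,roi)[0]])
a=cv2.resize(t[130:275,120:400],None,fx=2.8,fy=2.8,interpolation=cv2.INTER_CUBIC);cv2.imwrite("pics/tc.png",a)
E
```

```text
blue top [((257.8, 166.4), [230, 151, 57, 32, 1515]), ((256.9, 207.9), [252, 203, 11, 11, 98]), ((376.2, 237.5), [371, 232, 12, 12, 110])]
blue scene [((244.2, 183.3), [239, 180, 11, 8, 73]), ((286.5, 230.4), [260, 203, 55, 53, 1236]), ((132.3, 248.4), [125, 242, 15, 14, 161])]
white top [((186.1, 199.3), [177, 190, 21, 20, 71]), ((143.4, 226.0), [138, 221, 12, 11, 109]), ((223.2, 229.0), [218, 224, 12, 11, 103]), ((417.9, 258.5), [406, 248, 24, 22, 106])]
white scene [((287.2, 124.5), [282, 122, 11, 6, 57]), ((146.1, 140.4), [138, 133, 16, 17, 183]), ((321.4, 135.3), [315, 135, 14, 2, 19]), ((347.5, 137.8), [342, 137, 13, 3, 20]), ((245.5, 158.0), [240, 154, 12, 8, 75]), ((285.9, 167.9), [282, 163, 11, 12, 28]), ((298.9, 170.8), [292, 163, 12, 15, 45]), ((211.4, 218.8), [207, 208, 11, 21, 150]), ((235.5, 294.2), [209, 273, 54, 45, 271]), ((74.7, 302.2), [52, 296, 46, 13, 233])]
yel top [((177.2, 155.4), [149, 142, 57, 28, 1538])]
yel scene [((339.5, 184.7), [315, 163, 50, 45, 1218])]
green top [((293.7, 228.5), [289, 224, 10, 10, 84])]
green scene [((203.6, 198.9), [199, 195, 10, 9, 70])]
pur top [((363.6, 200.3), [355, 192, 18, 17, 245]), ((327.3, 250.5), [319, 243, 18, 16, 223])]
pur scene [((163.7, 225.0), [154, 210, 19, 31, 428]), ((177.2, 279.9), [167, 263, 20, 34, 488])]
pink top [((187.1, 200.1), [179, 192, 17, 17, 239])]
pink scene [((292.4, 168.5), [284, 164, 17, 10, 139])]
blk top [((332.3, 214.7), [329, 212, 9, 5, 16]), ((399.8, 244.0), [396, 240, 9, 9, 24])]
blk scene []
```

View pics/tc.png

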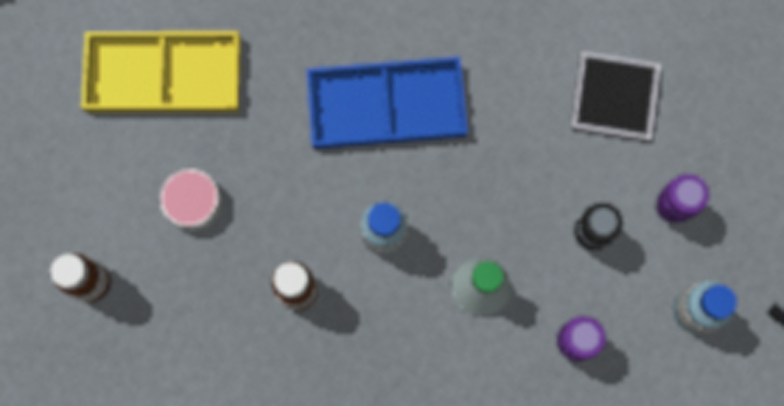

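The crop confirms the choice. The black eyepiece's top is at crop (604,222), which is full-frame (335.7,209.3), and both purple ones are clearly different. Next I compute positions.

```bash
python3 - <<'E'
from h import *
t=cv2.imread("pics/top0.png");np.set_printoptions(precision=4,suppress=True)
for n,a,b,z in[("blueA",(256.9,207.9),(244.2,183.3),.09),("blueB",(376.2,237.5),(132.3,248.4),.09),("amberA",(143.4,226),(287.2,125),.09),("amberB",(223.2,229),(245.5,158),.09),("flask",(293.7,228.5),(203.6,198.9),.083),("dish",(187.1,200.1),(292.4,168.5),.028),
 ("eyep",(335.7,209.3),(192,240),.072),("purA",(366,199),(177,268),.072),("purB",(328.5,250.3),(163.5,215),.072)]:
    p,e=tri(ray("top",a),ray("scene",b)); print(n,plane("top",a,z),"tri",p,e)
def box(m):
    c=max(cv2.findContours(m,0,2)[0],key=cv2.contourArea); return cv2.boxPoints(cv2.minAreaRect(c))
def tray(n,m):
    P=np.array([plane("top",u,.02 if n!="foam" else .012)[:2] for u in box(m)]); (c,s,a)=cv2.minAreaRect((P*1000).astype(np.float32)); e=P[1]-P[0];f=P[2]-P[1]
    L=e if np.linalg.norm(e)>np.linalg.norm(f) else f; print(n,c,s,"long dir deg",np.degrees(np.arctan2(L[1],L[0])))
tray("blue",blobs(t,(105,150,60),(125,255,255),15,(220,140,300,190))[1])
tray("yel",blobs(t,(22,130,100),(35,255,255),15,(140,130,215,180))[1])
g=cv2.cvtColor(t,cv2.COLOR_BGR2GRAY);z=np.zeros_like(g);z[145:185,318:362]=1
tray("foam",((g<60)*z*255).astype(np.uint8)); tray("foam",((g>150)*z*255).astype(np.uint8))
E
```

```text
blueA [ 0.4946 -0.0002  0.09  ] tri [0.4951 0.0006 0.0923] 0.0012600642123016183
blueB [ 0.433  -0.3078  0.09  ] tri [ 0.434  -0.308   0.0865] 0.0010119984426911872
amberA [0.4332 0.2883 0.09  ] tri [0.4332 0.2877 0.0932] 0.0004084202009176725
amberB [0.4356 0.0833 0.09  ] tri [0.4356 0.0835 0.0943] 0.0007460217691043156
flask [ 0.4467 -0.0976  0.083 ] tri [ 0.4472 -0.0968  0.0838] 0.0009463284365703348
dish [0.5178 0.1929 0.028 ] tri [0.518 0.193 0.03 ] 0.0007199424094989465
eyep [ 0.5042 -0.2071  0.072 ] tri [ 0.5063 -0.205   0.0711] 0.0029392929076231694
purA [ 0.5357 -0.2867  0.072 ] tri [ 0.5373 -0.2834  0.0747] 0.0033796147038070456
purB [ 0.3961 -0.1897  0.072 ] tri [ 0.3981 -0.1877  0.0706] 0.00295263222669638
blue (625.79541015625, 3.1599960327148438) (80.71270751953125, 155.43118286132812) long dir deg -82.35944780108997
yel (646.2406005859375, 234.0366973876953) (79.51145935058594, 161.42987060546875) long dir deg -87.19611752085099
foam (647.062255859375, -227.2347869873047) (67.51762390136719, 65.236083984375) long dir deg -95.72309712870857
foam (684.1901245117188, -232.50762939453125) (79.09431457519531, 14.509228706359863) long dir deg -103.08947501312163
```

{"method": "move_arm", "body": {"linear": [[30,-17,0],[80,-45,0],[130,-73,0],[180,-100,0],[218,-122,0]], "angular": [[0,0,0.06],[0,0,0.13],[0,0,0.2],[0,0,0.274],[0,0,0.274]], "grip": -0.6, "force": 25}}

```text
clock: 0.72
position: [0.3404, -0.3994, 0.2222]
orientation: [[1.0, -0.0, -0.0], [-0.0, -1.0, 0.001], [-0.0, -0.001, -1.0]]
force: [0.3, 0.1, -0.3]
gripper_width: 0.0703
grip_force: 0.0
```

{"method": "move_arm", "body": {"linear": [[35,-34,0],[70,-68,20],[93,-91,45],[93,-91,62],[93,-91,62]], "angular": [[0,0,0],[0,0,0],[0,0,0],[0,0,0],[0,0,0]]}}

```text
clock: 1.35
position: [0.431, -0.3102, 0.1587]
orientation: [[1.0, -0.0, -0.003], [-0.0, -1.0, 0.002], [-0.003, -0.002, -1.0]]
force: [0.1, -0.0, 0.5]
gripper_width: 0.0705
grip_force: 0.0
```

```bash
python3 - <<'E'
from h import *
c=calibration("wrist");im=capture("wrist");cv2.imwrite("pics/w1.png",im);np.save("c.npy",c["world_from_camera"])
print(env.get_state()["position"],np.round(c["world_from_camera"],3).tolist(),c["camera_matrix"].round(1).tolist())
for b,st in blobs(im,(105,150,50),(125,255,255),60)[0]: print(b,st,plane("wrist",b,.094,c).round(4))
E
```

```text
[ 0.43127329 -0.31083768  0.16021336] [[0.0, -0.965, -0.262, 0.503], [-1.0, -0.001, 0.003, -0.311], [-0.003, 0.262, -0.965, 0.321], [0.0, 0.0, 0.0, 1.0]] [[295.0, 0.0, 254.0], [0.0, 295.0, 193.5], [0.0, 0.0, 1.0]]
(np.float64(3.6), np.float64(4.8)) [0, 0, 10, 11, 84] [ 0.5744 -0.1395  0.094 ]
(np.float64(249.0), np.float64(198.5)) [231, 179, 37, 40, 1154] [ 0.437  -0.3063  0.094 ]
```

View pics/w1.png

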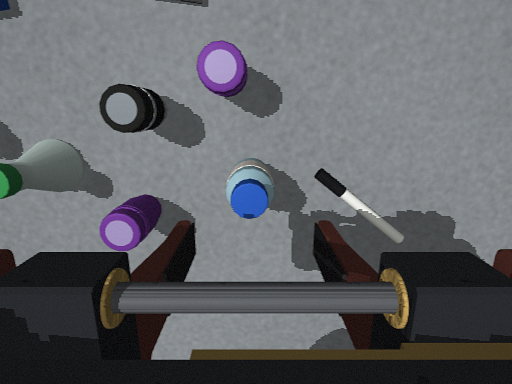

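The wrist view shows the blue cap at (249,198), about (0.436,-0.307), between the open fingers. The black eyepiece is at (122,107), purples are at (221,67) and (119,232), and the pen is at the right. I descend on the blue bottle.

{"method": "move_arm", "body": {"linear": [[4,-3,25],[4,-3,60],[4,-3,95],[4,-3,120],[4,-3,130]], "angular": [[0,0,0],[0,0,0],[0,0,0],[0,0,0],[0,0,0]]}}

```text
clock: 2.02
position: [0.4352, -0.3082, 0.0302]
orientation: [[1.0, -0.002, -0.001], [-0.002, -1.0, 0.0], [-0.001, -0.0, -1.0]]
force: [-0.1, -0.9, 0.3]
gripper_width: 0.0703
grip_force: 0.0
```

{"method": "move_arm", "body": {"linear": [[0,0,0],[0,0,0],[0,0,0],[0,0,0],[0,0,0]], "angular": [[0,0,0],[0,0,0],[0,0,0],[0,0,0],[0,0,0]], "grip": 0.3}}

```text
clock: 2.65
position: [0.4369, -0.3076, 0.0322]
orientation: [[1.0, 0.0, 0.002], [0.0, -1.0, -0.001], [0.002, 0.001, -1.0]]
force: [-0.4, 1.5, 5.8]
gripper_width: 0.0437
grip_force: 25.0
```

{"method": "move_arm", "body": {"linear": [[0,0,-15],[0,0,-45],[0,0,-85],[0,0,-120],[0,0,-130]], "angular": [[0,0,0],[0,0,0],[0,0,0],[0,0,0],[0,0,0]]}}

```text
clock: 3.28
position: [0.4369, -0.308, 0.1638]
orientation: [[1.0, -0.0, 0.004], [-0.0, -1.0, -0.003], [0.004, 0.003, -1.0]]
force: [0.4, -0.3, -2.4]
gripper_width: 0.0433
grip_force: 25.0
```

{"method": "move_arm", "body": {"linear": [[15,-21,0],[40,-56,0],[67,-94,0],[94,-131,0],[120,-168,0]], "angular": [[0,0,0],[0,0,0],[0,0,0],[0,0,0],[0,0,0]]}}

```text
clock: 3.9
position: [0.5563, -0.1379, 0.159]
orientation: [[1.0, -0.0, -0.002], [-0.0, -1.0, 0.001], [-0.002, -0.001, -1.0]]
force: [-0.6, -0.1, -0.4]
gripper_width: 0.0434
grip_force: 25.0
```

{"method": "move_arm", "body": {"linear": [[26,-36,0],[50,-70,0],[68,-95,0],[74,-103,0],[74,-103,0]], "angular": [[0,0,0],[0,0,0],[0,0,0],[0,0,0],[0,0,0]]}}

```text
clock: 4.53
position: [0.6298, -0.0364, 0.1594]
orientation: [[1.0, 0.0, -0.002], [0.0, -1.0, -0.0], [-0.002, 0.0, -1.0]]
force: [-0.3, 0.4, -1.4]
gripper_width: 0.0434
grip_force: 25.0
```

```bash
python3 - <<'E'
from h import *
c=calibration("wrist");im=capture("wrist");cv2.imwrite("pics/w2.png",im);print(env.get_state()["position"])
m=blobs(im,(105,150,50),(125,255,255),60)
for b,st in m[0]: print(b,st,plane("wrist",b,.02,c).round(4))
E
```

```text
[ 0.62965304 -0.03698706  0.15987993]
(np.float64(208.8), np.float64(179.8)) [131, 136, 159, 93, 10145] [0.6346 0.0109 0.02  ]
(np.float64(254.0), np.float64(269.8)) [220, 254, 69, 28, 1437] [ 0.5296 -0.0366  0.02  ]
(np.float64(237.4), np.float64(328.0)) [196, 314, 95, 35, 2140] [ 0.451  -0.0166  0.02  ]
```

View pics/w2.png

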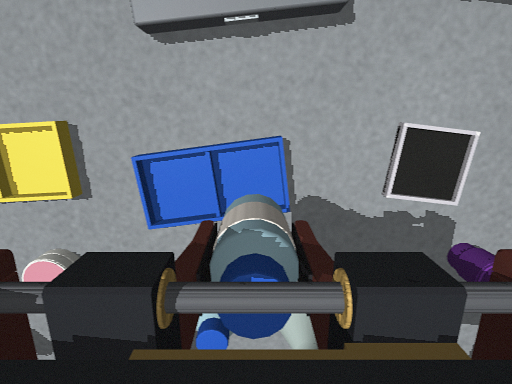

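The view shows the blue tray's rim corners at (133,157), (283,138) and (149,228), and the foam tray's at (402,124), (479,132), (459,205) and (386,197). The bottle is held upright. I check the tray centres against these.

```bash
python3 - <<'E'
from h import *
P=[plane("wrist",u,.02)[:2] for u in[(133,157),(283,138),(149,228)]]
print(np.round(P,4),np.linalg.norm(P[0]-P[1]),np.linalg.norm(P[0]-P[2]),"centre",(P[1]+P[2])/2)
F=np.array([plane("wrist",u,.012)[:2] for u in[(402,124),(479,132),(459,205),(386,197)]]);print(F.round(4),F.mean(0))
E
```

```text
[[ 0.6585  0.0873]
 [ 0.6778 -0.0666]
 [ 0.5804  0.0781]] 0.15503776594156377 0.07868309404019622 centre [0.62907756 0.00575909]
[[ 0.6913 -0.189 ]
 [ 0.6833 -0.2696]
 [ 0.6043 -0.2632]
 [ 0.6135 -0.1817]] [ 0.64809678 -0.22586265]
```

{"method": "move_arm", "body": {"linear": [[2,-3,30],[2,-3,70],[2,-3,100],[2,-3,115],[2,-3,120]], "angular": [[0,0,0],[0,0,0],[0,0,0],[0,0,0],[0,0,0]]}}

```text
clock: 5.2
position: [0.6317, -0.0341, 0.0402]
orientation: [[1.0, -0.001, -0.001], [-0.001, -1.0, -0.0], [-0.001, 0.0, -1.0]]
force: [-0.2, -0.2, -1.2]
gripper_width: 0.0437
grip_force: 25.0
```

{"method": "move_arm", "body": {"linear": [[0,0,1],[0,0,2],[0,0,3],[0,0,3]], "angular": [[0,0,0],[0,0,0],[0,0,0],[0,0,0]]}}

```text
clock: 5.7
position: [0.6324, -0.0333, 0.038]
orientation: [[1.0, -0.0, 0.001], [-0.0, -1.0, -0.0], [0.001, 0.0, -1.0]]
force: [0.3, -0.7, -1.3]
gripper_width: 0.0435
grip_force: 25.0
```

Not in contact yet, since the force still shows the bottle's weight. I lower it a little further.

{"method": "move_arm", "body": {"linear": [[0,0,1],[0,0,2],[0,0,3],[0,0,3]], "angular": [[0,0,0],[0,0,0],[0,0,0],[0,0,0]]}}

```text
clock: 6.2
position: [0.6324, -0.0333, 0.0362]
orientation: [[1.0, -0.0, 0.001], [-0.0, -1.0, -0.0], [0.001, 0.0, -1.0]]
force: [-4.4, -0.7, 5.7]
gripper_width: 0.0439
grip_force: 25.0
```

Contact (about +6 N). Release.

{"method": "move_arm", "body": {"linear": [[0,0,0],[0,0,0],[0,0,0],[0,0,0]], "angular": [[0,0,0],[0,0,0],[0,0,0],[0,0,0]], "grip": -0.45}}

```text
clock: 6.7
position: [0.6322, -0.0333, 0.0344]
orientation: [[1.0, -0.0, -0.0], [-0.0, -1.0, 0.0], [-0.0, -0.0, -1.0]]
force: [0.1, -0.5, 1.0]
gripper_width: 0.0633
grip_force: 0.0
```

{"method": "move_arm", "body": {"linear": [[0,0,-20],[0,0,-60],[0,0,-105],[-40,9,-128],[-85,19,-128]], "angular": [[0,0,0],[0,0,0],[0,0,0],[0,0,0],[0,0,0]]}}

```text
clock: 7.32
position: [0.5479, -0.0526, 0.1674]
orientation: [[1.0, 0.0, 0.007], [0.0, -1.0, -0.001], [0.007, 0.001, -1.0]]
force: [0.6, -0.2, 0.5]
gripper_width: 0.0638
grip_force: 0.0
```

{"method": "move_arm", "body": {"linear": [[-25,-25,0],[-50,-50,4],[-53,-53,4],[-53,-53,4],[-53,-53,4]], "angular": [[0,0,0],[0,0,0],[0,0,0],[0,0,0],[0,0,0]], "grip": -0.6}}

```text
clock: 7.95
position: [0.4949, 0.0001, 0.1591]
orientation: [[1.0, -0.001, 0.001], [-0.001, -1.0, -0.0], [0.001, 0.0, -1.0]]
force: [0.3, 0.6, -1.1]
gripper_width: 0.0702
grip_force: 0.0
```

```bash
python3 - <<'E'
from h import *
c=calibration("wrist");im=capture("wrist");cv2.imwrite("pics/w3.png",im);print(env.get_state()["position"])
for b,st in blobs(im,(105,150,50),(125,255,255),60)[0]: print(np.array(b),st,plane("wrist",b,.094,c).round(4))
E
```

```text
[4.94779528e-01 1.25729396e-04 1.58817994e-01]
[238.5  45.5] [155, 0, 177, 101, 13244] [0.6133 0.0108 0.094 ]
[250.4 202.1] [233, 182, 36, 40, 1136] [0.498  0.0028 0.094 ]
```

View pics/w3.png

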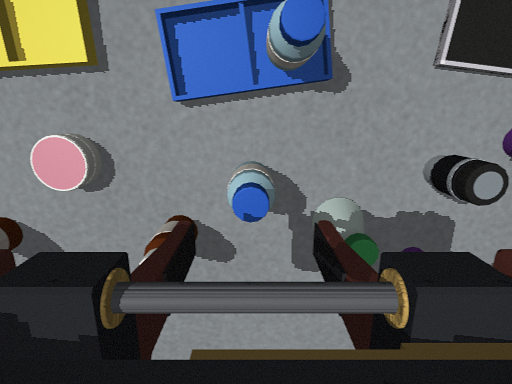

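The blue bottle in the tray stands upright in its right bay (cap at 302,20). The next bottle's cap is at (250,202), at about (0.497,0.002). The fingers are clear of the flask at (360,250) and the amber bottle at left, so I descend and grip.

{"method": "move_arm", "body": {"linear": [[2,-1,25],[2,-1,60],[2,-1,95],[2,-1,118],[2,-1,128]], "angular": [[0,0,0],[0,0,0],[0,0,0],[0,0,0],[0,0,0]]}}

```text
clock: 8.62
position: [0.4956, 0.0013, 0.0288]
orientation: [[1.0, -0.001, -0.003], [-0.001, -1.0, 0.0], [-0.003, -0.0, -1.0]]
force: [0.5, 0.1, -0.2]
gripper_width: 0.0702
grip_force: 0.0
```

{"method": "move_arm", "body": {"linear": [[0,0,0],[0,0,0],[0,0,0],[0,0,0],[0,0,0]], "angular": [[0,0,0],[0,0,0],[0,0,0],[0,0,0],[0,0,0]], "grip": 0.3}}

```text
clock: 9.25
position: [0.497, 0.0018, 0.0319]
orientation: [[1.0, -0.0, 0.002], [-0.0, -1.0, 0.0], [0.002, -0.0, -1.0]]
force: [0.4, 0.8, 5.2]
gripper_width: 0.0436
grip_force: 25.0
```

{"method": "move_arm", "body": {"linear": [[0,0,-15],[0,0,-45],[0,0,-85],[0,0,-120],[0,0,-130]], "angular": [[0,0,0],[0,0,0],[0,0,0],[0,0,0],[0,0,0]]}}

```text
clock: 9.88
position: [0.497, 0.0015, 0.1635]
orientation: [[1.0, -0.0, 0.004], [-0.0, -1.0, -0.0], [0.004, 0.0, -1.0]]
force: [0.3, 0.2, -2.2]
gripper_width: 0.0433
grip_force: 25.0
```

{"method": "move_arm", "body": {"linear": [[15,-5,0],[50,-17,0],[90,-31,0],[120,-42,0],[126,-44,0]], "angular": [[0,0,0],[0,0,0],[0,0,0],[0,0,0],[0,0,0]]}}

```text
clock: 10.5
position: [0.6223, 0.0462, 0.1579]
orientation: [[1.0, 0.001, -0.004], [0.001, -1.0, -0.0], [-0.004, 0.0, -1.0]]
force: [-0.9, 0.7, -2.0]
gripper_width: 0.0435
grip_force: 25.0
```

{"method": "move_arm", "body": {"linear": [[0,0,25],[0,0,65],[0,0,100],[0,0,116],[0,0,121]], "angular": [[0,0,0],[0,0,0],[0,0,0],[0,0,0],[0,0,0]]}}

```text
clock: 11.12
position: [0.6213, 0.0454, 0.0388]
orientation: [[1.0, -0.0, -0.002], [-0.0, -1.0, -0.0], [-0.002, 0.0, -1.0]]
force: [-0.3, 0.8, -0.4]
gripper_width: 0.0435
grip_force: 25.0
```

{"method": "move_arm", "body": {"linear": [[0,0,1],[0,0,2],[0,0,3],[0,0,3]], "angular": [[0,0,0],[0,0,0],[0,0,0],[0,0,0]]}}

```text
clock: 11.62
position: [0.6224, 0.0457, 0.0371]
orientation: [[1.0, -0.0, 0.001], [-0.0, -1.0, 0.0], [0.001, -0.0, -1.0]]
force: [0.2, -0.1, -1.7]
gripper_width: 0.0437
grip_force: 25.0
```

{"method": "move_arm", "body": {"linear": [[0,0,1],[0,0,2],[0,0,3],[0,0,3]], "angular": [[0,0,0],[0,0,0],[0,0,0],[0,0,0]]}}

```text
clock: 12.12
position: [0.6226, 0.0457, 0.036]
orientation: [[1.0, -0.0, 0.002], [-0.0, -1.0, -0.0], [0.002, 0.0, -1.0]]
force: [-4.5, -0.3, 9.0]
gripper_width: 0.0435
grip_force: 25.0
```

Contact. I release, rise and go to above the near amber bottle.

{"method": "move_arm", "body": {"linear": [[0,0,0],[0,0,0],[0,0,0],[0,0,0]], "angular": [[0,0,0],[0,0,0],[0,0,0],[0,0,0]], "grip": -0.45}}

```text
clock: 12.62
position: [0.6221, 0.0457, 0.0333]
orientation: [[1.0, -0.0, -0.0], [-0.0, -1.0, 0.0], [-0.0, -0.0, -1.0]]
force: [0.3, -1.0, -0.1]
gripper_width: 0.0635
grip_force: 0.0
```

{"method": "move_arm", "body": {"linear": [[0,0,-20],[0,0,-60],[0,0,-105],[-40,-8,-126],[-90,-18,-126]], "angular": [[0,0,0],[0,0,0],[0,0,0],[0,0,0],[0,0,0]]}}

```text
clock: 13.25
position: [0.5329, 0.0638, 0.1641]
orientation: [[1.0, -0.001, 0.006], [-0.001, -1.0, 0.0], [0.006, -0.0, -1.0]]
force: [0.9, 0.4, -0.3]
gripper_width: 0.0637
grip_force: 0.0
```

{"method": "move_arm", "body": {"linear": [[-45,-10,0],[-85,-17,0],[-97,-20,0],[-97,-20,0],[-97,-20,0]], "angular": [[0,0,0],[0,0,0],[0,0,0],[0,0,0],[0,0,0]], "grip": -0.6}}

```text
clock: 13.88
position: [0.4362, 0.0835, 0.1599]
orientation: [[1.0, -0.001, 0.001], [-0.001, -1.0, -0.0], [0.001, 0.0, -1.0]]
force: [-0.2, 0.1, 0.2]
gripper_width: 0.0703
grip_force: 0.0
```

```bash
python3 - <<'E'
from h import *
c=calibration("wrist");im=capture("wrist");cv2.imwrite("pics/w4.png",im);print(env.get_state()["position"])
for b,st in blobs(im,(0,0,190),(180,40,255),100)[0]: print(np.array(b),st,plane("wrist",b,.094,c).round(4))
E
```

```text
[0.43609722 0.08347656 0.1596335 ]
[136.3  99.7] [107, 71, 59, 61, 319] [0.5182 0.1705 0.094 ]
[251.3 203.4] [234, 189, 36, 32, 839] [0.438  0.0855 0.094 ]
[  7.6 209.9] [0, 192, 19, 34, 507] [0.4324 0.2844 0.094 ]
```

View pics/w4.png

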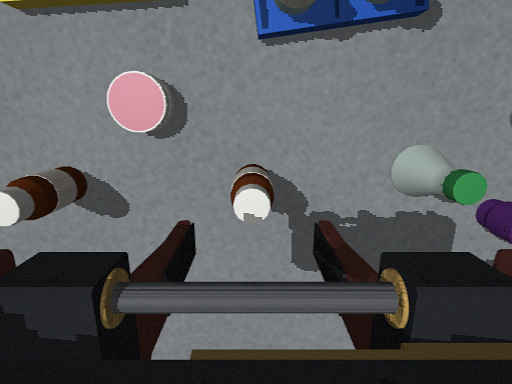

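The amber cap is at (251,203), about (0.437,0.085), centred between the fingers with nothing near. I descend and grip.

{"method": "move_arm", "body": {"linear": [[0,-1,25],[0,-1,60],[0,-1,95],[0,-1,118],[0,-1,129]], "angular": [[0,0,0],[0,0,0],[0,0,0],[0,0,0],[0,0,0]]}}

```text
clock: 14.55
position: [0.4349, 0.0844, 0.0288]
orientation: [[1.0, -0.001, -0.003], [-0.001, -1.0, -0.0], [-0.003, 0.0, -1.0]]
force: [-0.4, -0.2, 0.3]
gripper_width: 0.0702
grip_force: 0.0
```

{"method": "move_arm", "body": {"linear": [[0,0,0],[0,0,0],[0,0,0],[0,0,0],[0,0,0]], "angular": [[0,0,0],[0,0,0],[0,0,0],[0,0,0],[0,0,0]], "grip": 0.3}}

```text
clock: 15.18
position: [0.4359, 0.0849, 0.0317]
orientation: [[1.0, -0.0, 0.002], [-0.0, -1.0, 0.0], [0.002, -0.0, -1.0]]
force: [0.0, 1.2, 4.5]
gripper_width: 0.0396
grip_force: 25.0
```

{"method": "move_arm", "body": {"linear": [[0,0,-15],[0,0,-45],[0,0,-85],[0,0,-120],[0,0,-130]], "angular": [[0,0,0],[0,0,0],[0,0,0],[0,0,0],[0,0,0]]}}

```text
clock: 15.8
position: [0.4361, 0.0848, 0.1635]
orientation: [[1.0, -0.0, 0.004], [-0.0, -1.0, 0.0], [0.004, -0.0, -1.0]]
force: [0.4, -1.1, -1.6]
gripper_width: 0.0395
grip_force: 25.0
```

{"method": "move_arm", "body": {"linear": [[18,-9,0],[55,-29,0],[95,-50,0],[135,-71,0],[175,-91,0]], "angular": [[0,0,0],[0,0,0],[0,0,0],[0,0,0],[0,0,0]]}}

```text
clock: 16.42
position: [0.6109, 0.1762, 0.1587]
orientation: [[1.0, -0.0, -0.003], [-0.0, -1.0, -0.001], [-0.003, 0.001, -1.0]]
force: [-0.1, -0.0, -0.5]
gripper_width: 0.0398
grip_force: 25.0
```

{"method": "move_arm", "body": {"linear": [[25,-14,0],[37,-20,0],[37,-20,0],[37,-20,0]], "angular": [[0,0,0],[0,0,0],[0,0,0],[0,0,0]]}}

```text
clock: 16.92
position: [0.6466, 0.1953, 0.1597]
orientation: [[1.0, -0.0, -0.002], [-0.0, -1.0, -0.001], [-0.002, 0.001, -1.0]]
force: [-0.5, 0.1, -0.7]
gripper_width: 0.0399
grip_force: 25.0
```

```bash
python3 - <<'E'
from h import *
c=calibration("wrist");im=capture("wrist");cv2.imwrite("pics/w5.png",im);print(env.get_state()["position"])
E
```

```text
[0.64660263 0.19531998 0.16019642]
```

View pics/w5.png

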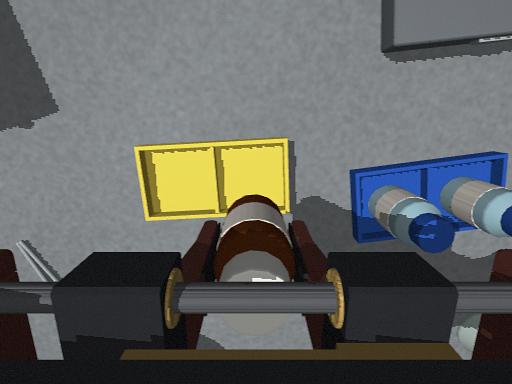

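Both blue-capped bottles stand upright in their own bays at right. The yellow tray's rim corners are at (136,147), (288,139) and (147,219).

```bash
python3 - <<'E'
from h import *
P=[plane("wrist",u,.02)[:2] for u in[(136,147),(288,139),(147,219)]]
c=(P[1]+P[2])/2;u=(P[1]-P[0]);L=np.linalg.norm(u);u/=L
print(L,np.linalg.norm(P[0]-P[2]),c,u,"bays",c+.038*u,c-.038*u)
E
```

```text
0.15518146772618158 0.07806694271087344 [0.65076468 0.23619876] [ 0.05203144 -0.99864545] bays [0.65274188 0.19825024] [0.64878749 0.27414729]
```

{"method": "move_arm", "body": {"linear": [[4,-1,25],[4,-1,65],[4,-1,100],[4,-1,117],[4,-1,122]], "angular": [[0,0,0],[0,0,0],[0,0,0],[0,0,0],[0,0,0]]}}

```text
clock: 17.6
position: [0.6507, 0.1964, 0.038]
orientation: [[1.0, -0.0, -0.001], [-0.0, -1.0, -0.0], [-0.001, 0.0, -1.0]]
force: [0.1, 0.2, -1.4]
gripper_width: 0.0393
grip_force: 25.0
```

{"method": "move_arm", "body": {"linear": [[0,0,1],[0,0,2],[0,0,3],[0,0,4],[0,0,4]], "angular": [[0,0,0],[0,0,0],[0,0,0],[0,0,0],[0,0,0]]}}

```text
clock: 18.23
position: [0.6517, 0.1968, 0.0357]
orientation: [[1.0, -0.0, 0.001], [-0.0, -1.0, 0.0], [0.001, -0.0, -1.0]]
force: [-1.5, -0.3, 3.9]
gripper_width: 0.0397
grip_force: 25.0
```

{"method": "move_arm", "body": {"linear": [[0,0,0],[0,0,0],[0,0,0],[0,0,0]], "angular": [[0,0,0],[0,0,0],[0,0,0],[0,0,0]], "grip": -0.45}}

```text
clock: 18.73
position: [0.6512, 0.1966, 0.0344]
orientation: [[1.0, -0.0, -0.0], [-0.0, -1.0, -0.0], [-0.0, 0.0, -1.0]]
force: [0.2, -0.6, 0.2]
gripper_width: 0.0637
grip_force: 0.0
```

{"method": "move_arm", "body": {"linear": [[0,0,-20],[0,0,-60],[0,0,-105],[-40,-17,-126],[-90,-38,-126]], "angular": [[0,0,0],[0,0,0],[0,0,0],[0,0,0],[0,0,0]]}}

```text
clock: 19.35
position: [0.5621, 0.2351, 0.1655]
orientation: [[1.0, -0.002, 0.007], [-0.002, -1.0, 0.002], [0.007, -0.002, -1.0]]
force: [1.1, 0.9, 0.4]
gripper_width: 0.0638
grip_force: 0.0
```

{"method": "move_arm", "body": {"linear": [[-45,-19,0],[-90,-38,0],[-120,-49,0],[-128,-53,0],[-128,-53,0]], "angular": [[0,0,0],[0,0,0],[0,0,0],[0,0,0],[0,0,0]], "grip": -0.6}}

```text
clock: 19.98
position: [0.4337, 0.2879, 0.1618]
orientation: [[1.0, 0.0, 0.002], [0.0, -1.0, 0.001], [0.002, -0.001, -1.0]]
force: [0.1, 0.1, -0.2]
gripper_width: 0.0702
grip_force: 0.0
```

```bash
python3 - <<'E'
from h import *
c=calibration("wrist");im=capture("wrist");cv2.imwrite("pics/w6.png",im);print(env.get_state()["position"],env.get_state()["q"])
for b,st in blobs(im,(0,0,190),(180,40,255),100)[0]: print(np.array(b),st,plane("wrist",b,.094,c).round(4))
E
```

```text
[0.43410224 0.28754696 0.16136878] [ 2.97951344e+01 -7.32028123e+00  8.91000160e+01 -2.81775575e-02
  9.81451442e+01  1.19815686e+02]
[347.2  97.2] [321, 68, 59, 62, 345] [0.5177 0.2184 0.094 ]
[251.2 203.2] [234, 188, 36, 33, 873] [0.4351 0.29   0.094 ]
```

The amber cap is at (251,203), about (0.435,0.290), which agrees with the top view. I descend and grip.

{"method": "move_arm", "body": {"linear": [[0,-1,25],[0,-1,60],[0,-1,95],[0,-1,118],[0,-1,130]], "angular": [[0,0,0],[0,0,0],[0,0,0],[0,0,0],[0,0,0]]}}

```text
clock: 20.65
position: [0.4336, 0.2877, 0.0289]
orientation: [[1.0, -0.002, -0.002], [-0.002, -1.0, -0.001], [-0.002, 0.001, -1.0]]
force: [0.3, -0.0, 0.2]
gripper_width: 0.0703
grip_force: 0.0
```

{"method": "move_arm", "body": {"linear": [[0,0,0],[0,0,0],[0,0,0],[0,0,0],[0,0,0]], "angular": [[0,0,0],[0,0,0],[0,0,0],[0,0,0],[0,0,0]], "grip": 0.3}}

```text
clock: 21.28
position: [0.4339, 0.2891, 0.0318]
orientation: [[1.0, -0.0, 0.002], [-0.0, -1.0, 0.001], [0.002, -0.001, -1.0]]
force: [-0.7, 0.7, 3.9]
gripper_width: 0.0393
grip_force: 25.0
```

{"method": "move_arm", "body": {"linear": [[0,0,-15],[0,0,-45],[0,0,-85],[0,0,-120],[0,0,-130]], "angular": [[0,0,0],[0,0,0],[0,0,0],[0,0,0],[0,0,0]]}}

```text
clock: 21.9
position: [0.434, 0.2892, 0.1637]
orientation: [[1.0, -0.0, 0.004], [-0.0, -1.0, 0.002], [0.004, -0.002, -1.0]]
force: [0.5, -0.1, -1.2]
gripper_width: 0.0396
grip_force: 25.0
```

{"method": "move_arm", "body": {"linear": [[18,1,0],[60,4,0],[105,6,0],[150,9,0],[190,11,0]], "angular": [[0,0,0],[0,0,0],[0,0,0],[0,0,0],[0,0,0]]}}

```text
clock: 22.52
position: [0.6241, 0.2772, 0.1585]
orientation: [[1.0, -0.0, -0.003], [-0.0, -1.0, -0.001], [-0.003, 0.001, -1.0]]
force: [0.4, 1.2, -0.9]
gripper_width: 0.0395
grip_force: 25.0
```

{"method": "move_arm", "body": {"linear": [[20,2,0],[24,2,15],[24,2,40],[24,2,70],[24,2,95]], "angular": [[0,0,0],[0,0,0],[0,0,0],[0,0,0],[0,0,0]]}}

```text
clock: 23.15
position: [0.6452, 0.2756, 0.0622]
orientation: [[1.0, 0.0, -0.004], [0.0, -1.0, -0.001], [-0.004, 0.001, -1.0]]
force: [-0.1, 0.9, -1.4]
gripper_width: 0.0396
grip_force: 25.0
```

{"method": "move_arm", "body": {"linear": [[0,0,15],[0,0,22],[0,0,26],[0,0,27],[0,0,27]], "angular": [[0,0,0],[0,0,0],[0,0,0],[0,0,0],[0,0,0]]}}

```text
clock: 23.78
position: [0.6477, 0.2758, 0.0396]
orientation: [[1.0, -0.0, 0.001], [-0.0, -1.0, 0.0], [0.001, -0.0, -1.0]]
force: [-0.0, -0.2, -0.8]
gripper_width: 0.0391
grip_force: 25.0
```

{"method": "move_arm", "body": {"linear": [[0,0,1],[0,0,2],[0,0,3],[0,0,4],[0,0,4]], "angular": [[0,0,0],[0,0,0],[0,0,0],[0,0,0],[0,0,0]]}}

```text
clock: 24.4
position: [0.6474, 0.2757, 0.0359]
orientation: [[1.0, -0.0, 0.001], [-0.0, -1.0, 0.0], [0.001, -0.0, -1.0]]
force: [-2.8, -1.2, 5.7]
gripper_width: 0.0393
grip_force: 25.0
```

{"method": "move_arm", "body": {"linear": [[0,0,0],[0,0,0],[0,0,0],[0,0,0]], "angular": [[0,0,0],[0,0,0],[0,0,0],[0,0,0]], "grip": -0.45}}

```text
clock: 24.9
position: [0.6472, 0.2757, 0.0343]
orientation: [[1.0, -0.0, -0.0], [-0.0, -1.0, -0.0], [-0.0, 0.0, -1.0]]
force: [1.0, -0.2, -0.2]
gripper_width: 0.0636
grip_force: 0.0
```

{"method": "move_arm", "body": {"linear": [[0,0,-20],[0,0,-60],[0,0,-105],[-20,20,-126],[-40,70,-126]], "angular": [[0,0,0],[0,0,0],[0,0,0],[0,0,0],[0,0,0]]}}

```text
clock: 25.52
position: [0.608, 0.2069, 0.1657]
orientation: [[1.0, 0.003, 0.007], [0.003, -1.0, 0.002], [0.007, -0.002, -1.0]]
force: [0.1, 0.1, 0.3]
gripper_width: 0.0639
grip_force: 0.0
```

{"method": "move_arm", "body": {"linear": [[-13,55,0],[-26,110,0],[-38,165,0],[-51,220,0],[-64,275,0]], "angular": [[0,0,0],[0,0,0],[0,0,0],[0,0,0],[0,0,0]]}}

```text
clock: 26.15
position: [0.5429, -0.071, 0.1628]
orientation: [[1.0, -0.0, 0.003], [-0.0, -1.0, -0.001], [0.003, 0.001, -1.0]]
force: [-0.3, -1.3, 0.6]
gripper_width: 0.0635
grip_force: 0.0
```

{"method": "move_arm", "body": {"linear": [[-14,50,0],[-28,100,0],[-38,130,0],[-38,137,0],[-38,137,0]], "angular": [[0,0,0],[0,0,0],[0,0,0],[0,0,0],[0,0,0]]}}

```text
clock: 26.78
position: [0.5056, -0.2062, 0.1616]
orientation: [[1.0, -0.001, 0.001], [-0.001, -1.0, -0.0], [0.001, 0.0, -1.0]]
force: [0.8, -0.8, -0.5]
gripper_width: 0.0636
grip_force: 0.0
```

```bash
python3 - <<'E'
from h import *
c=calibration("wrist");im=capture("wrist");cv2.imwrite("pics/w7.png",im);print(env.get_state()["position"])
E
```

```text
[ 0.50565308 -0.20558539  0.1613697 ]
```

View pics/w7.png

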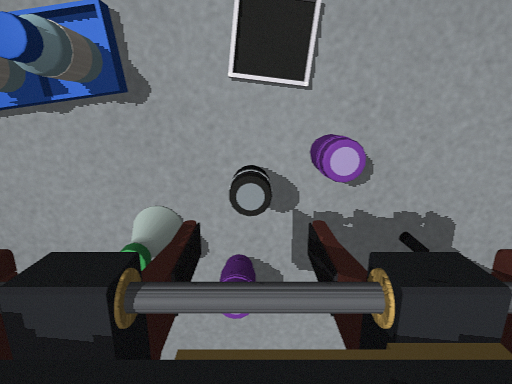

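The black eyepiece's top is at (251,196), with purples at (343,162) and (237,300). I get its position.

```bash
python3 - <<'E'
from h import *
for u in[(251,196),(343,162),(237,303)]: print(plane("wrist",u,.072).round(4))
print(plane("wrist",(231,76),.012).round(4),plane("wrist",(308,85),.012).round(4))
E
```

```text
[ 0.5072 -0.2031  0.072 ]
[ 0.5376 -0.2823  0.072 ]
[ 0.398  -0.1891  0.072 ]
[ 0.6139 -0.1828  0.012 ] [ 0.6056 -0.2595  0.012 ]
```

{"method": "move_arm", "body": {"linear": [[0,-2,25],[0,-2,60],[0,-2,95],[0,-2,118],[0,-2,130]], "angular": [[0,0,0],[0,0,0],[0,0,0],[0,0,0],[0,0,0]]}}

```text
clock: 27.45
position: [0.505, -0.2026, 0.0293]
orientation: [[1.0, 0.002, -0.002], [0.002, -1.0, 0.001], [-0.002, -0.001, -1.0]]
force: [-0.4, -0.2, -0.2]
gripper_width: 0.0638
grip_force: 0.0
```

{"method": "move_arm", "body": {"linear": [[0,0,0],[0,0,0],[0,0,0],[0,0,0],[0,0,0]], "angular": [[0,0,0],[0,0,0],[0,0,0],[0,0,0],[0,0,0]], "grip": 0.3}}

```text
clock: 28.08
position: [0.506, -0.2044, 0.0321]
orientation: [[1.0, -0.0, 0.002], [-0.0, -1.0, -0.0], [0.002, 0.0, -1.0]]
force: [0.5, 1.6, 5.5]
gripper_width: 0.0392
grip_force: 25.0
```

{"method": "move_arm", "body": {"linear": [[0,0,-15],[0,0,-45],[0,0,-80],[0,0,-105],[0,0,-110]], "angular": [[0,0,0],[0,0,0],[0,0,0],[0,0,0],[0,0,0]]}}

```text
clock: 28.7
position: [0.5059, -0.205, 0.1432]
orientation: [[1.0, -0.001, 0.003], [-0.001, -1.0, -0.002], [0.003, 0.002, -1.0]]
force: [1.0, -0.7, -2.0]
gripper_width: 0.0397
grip_force: 25.0
```

{"method": "move_arm", "body": {"linear": [[15,2,0],[55,9,0],[100,16,0],[135,21,0],[141,22,0]], "angular": [[0,0,0],[0,0,0],[0,0,0],[0,0,0],[0,0,0]]}}

```text
clock: 29.32
position: [0.6467, -0.2261, 0.1374]
orientation: [[1.0, 0.0, -0.004], [0.0, -1.0, 0.001], [-0.004, -0.001, -1.0]]
force: [-0.1, 0.3, -2.3]
gripper_width: 0.0394
grip_force: 25.0
```

{"method": "move_arm", "body": {"linear": [[0,0,20],[0,0,50],[0,0,78],[0,0,92],[0,0,97]], "angular": [[0,0,0],[0,0,0],[0,0,0],[0,0,0],[0,0,0]]}}

```text
clock: 29.95
position: [0.645, -0.2261, 0.0424]
orientation: [[1.0, -0.0, -0.002], [-0.0, -1.0, 0.001], [-0.002, -0.001, -1.0]]
force: [0.2, 0.2, 0.3]
gripper_width: 0.0397
grip_force: 25.0
```

{"method": "move_arm", "body": {"linear": [[0,0,1],[0,0,2],[0,0,3],[0,0,4],[0,0,4]], "angular": [[0,0,0],[0,0,0],[0,0,0],[0,0,0],[0,0,0]]}}

```text
clock: 30.58
position: [0.6462, -0.2264, 0.0396]
orientation: [[1.0, -0.0, -0.0], [-0.0, -1.0, -0.0], [-0.0, 0.0, -1.0]]
force: [-0.2, -0.2, -1.9]
gripper_width: 0.0397
grip_force: 25.0
```

{"method": "move_arm", "body": {"linear": [[0,0,1],[0,0,2],[0,0,3],[0,0,3]], "angular": [[0,0,0],[0,0,0],[0,0,0],[0,0,0]]}}

```text
clock: 31.08
position: [0.6464, -0.2263, 0.0382]
orientation: [[1.0, -0.0, 0.001], [-0.0, -1.0, -0.0], [0.001, 0.0, -1.0]]
force: [-2.7, 1.4, 5.1]
gripper_width: 0.0398
grip_force: 25.0
```

Contact. I release, rise and withdraw.

{"method": "move_arm", "body": {"linear": [[0,0,0],[0,0,0],[0,0,0],[0,0,0]], "angular": [[0,0,0],[0,0,0],[0,0,0],[0,0,0]], "grip": -0.45}}

```text
clock: 31.58
position: [0.6461, -0.2263, 0.0364]
orientation: [[1.0, -0.0, -0.0], [-0.0, -1.0, 0.0], [-0.0, -0.0, -1.0]]
force: [-0.2, -0.3, 1.0]
gripper_width: 0.0634
grip_force: 0.0
```

{"method": "move_arm", "body": {"linear": [[0,0,-20],[0,0,-60],[0,0,-105],[-20,30,-150],[-50,80,-160]], "angular": [[0,0,0],[0,0,0],[0,0,0],[0,0,0],[0,0,0]]}}

```text
clock: 32.2
position: [0.5977, -0.3064, 0.2039]
orientation: [[1.0, 0.003, 0.008], [0.003, -1.0, -0.004], [0.008, 0.005, -1.0]]
force: [0.1, -1.4, 0.1]
gripper_width: 0.0636
grip_force: 0.0
```

{"method": "move_arm", "body": {"linear": [[-30,40,0],[-60,80,0],[-80,120,0],[-80,120,0],[-80,120,0]], "angular": [[0,0,0],[0,0,0],[0,0,0],[0,0,0],[0,0,0]]}}

```text
clock: 32.83
position: [0.5165, -0.426, 0.1978]
orientation: [[1.0, -0.0, 0.001], [-0.0, -1.0, -0.0], [0.001, 0.0, -1.0]]
force: [0.6, -0.5, 0.8]
gripper_width: 0.064
grip_force: 0.0
```

```bash
python3 - <<'E'
from h import *
t=capture("top");s=capture("scene");cv2.imwrite("pics/end.png",cv2.resize(np.vstack([t[130:275,120:400],s[110:325,60:340]]),None,fx=1.6,fy=1.6,interpolation=cv2.INTER_CUBIC))
for lo,hi,z in[((55,120,50),(80,255,255),.083),((165,60,120),(180,255,255),.028)]:
    print([plane("top",b,z).round(3) for b,_ in blobs(t,lo,hi,40,(100,130,430,270))[0]])
print(env.get_state()["position"])
E
```

```text
[array([ 0.446, -0.097,  0.083])]
[array([0.518, 0.193, 0.028])]
[ 0.51697248 -0.42524274  0.19742803]
```

View pics/end.png

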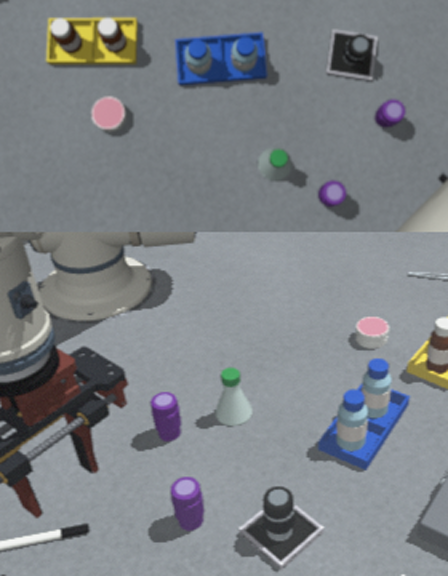

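All five stand upright in their trays: amber at (65,37) and (110,37), blue at (198,55) and (245,53), and the eyepiece at (356,48). The flask and dishes are unmoved, so I hand in.

```bash
python3 -c "
from rig import env
print(env.close_job())"
```

```text
the job is handed in; nothing more can be done
None
```

The job is handed in: the last pictures show all five items upright in the right trays, with the flask and Petri dishes where they started; the hand-in returned no verdict.

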